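# Slide a pot lid under the bench punch and mark its steam vent

## Task

The small wooden pot lid needs a steam vent started at the pencilled cross near its rim. Hold the lid by its bar handle and slide it flat along the worktop, without lifting it, until the cross sits right under the point of the bench punch; let go, then push the punch's black knob down until the point presses on the cross, and let it spring back up. Leave the lid lying there with the cross under the point, never let the punch touch the lid off the cross, and do not disturb the other things on the worktop.

Things in the scene. Friction and masses are not known exactly. Their poses are not given: they have to be found in the camera images.
- lid: Loose wooden pot lid, about 0.2 kg: flat disc 116 mm across and 12 mm thick, lying on the worktop. Origin: centre of its underside. Its x axis runs from the centre through the cross, z up. The bar handle stands on its centre, lengthwise along x.
- lid_handle: The lid's wooden bar handle, fixed to the lid: 36 mm long (lid x), 22 mm thick (lid y; the faces to pinch), 36 mm high. Origin: centre of its foot, on the lid's top face 12 mm above the worktop; its top is 48 mm above the worktop. Same axes as the lid.
- cross (a point): Centre of the dark pencilled cross (lines 26 mm long, 3 mm wide) on the lid's top face, 42 mm from the lid's centre along its x axis, in line with the handle and beyond its end.
- punch: C-shaped bench punch fixed to the worktop; place and yaw vary. Origin: on the worktop straight under the point; x level, from the open side towards the column (so roughly to the robot's left), z up. Column 50 mm (x) by 70 mm (y), centred 140 mm from the point, on a foot 110 by 120 by 8 mm. Under the head the worktop is clear. A guide sleeve 26 mm across ends 88 mm above the worktop.
- head_edge (a point): Middle of the lower edge of the punch's head on its open side, 50 mm from the point (punch -x), 122 mm up. The head is 100 by 100 mm, centred over the point, top 167 mm up; an arm joins it to the column. With the cross under the point the handle is below the head's edge: a gripper pointing straight down hits the head, so lean it 35 to 45 degrees back from the head, fingers reaching in under it.
- punch_tip (a point): The punch's point, at the lower end of a vertical rod 11 mm thick with a 12 mm long conical end. 37 mm above the worktop when up, so 25 mm above the lid's top face. It lies exactly below the centre of the black knob.
- knob_top (a point): Centre of the flat top of the round black knob on top of the head: 52 mm across, 26 mm high, its top 231 mm above the worktop when up. Pushed straight down.
- plunger (a joint): Travel of the punch's rod, point and knob together: 0 m up, growing as the knob is pushed down; end stop at 0.030 m. The point meets the lid at about 0.025 m. A spring resists with about 3.6 N at the top and 8 N at 0.025 m, and lifts it again when released.
- spare_lid: Bystander: smaller wooden lid, 92 mm across, round knob, no cross, 36 mm high. Origin: centre of its underside. Beside the work lid, either beyond it or on its side away from the punch.
- bowl: Bystander: melamine bowl, 120 mm across the rim, 50 mm high. Origin: centre of its underside. Beside the work lid, in the other of those two places.
- dish: Bystander: white sauce dish, 72 mm across, 22 mm high, beyond the punch's head. Origin: centre of its underside.
- jar: Bystander: glass jar with steel screw-top, 90 mm across, 140 mm high. Origin: centre of its underside.
- basket: Bystander: pink plastic basket, 200 by 260 mm, 90 mm high. Origin: centre of its underside.
- mortar: Bystander: dark mortar, 120 mm across, 85 mm high. Origin: centre of its underside.
- tin: Bystander: round tin, 74 mm across, 80 mm high. Origin: centre of its underside.
Not all that is in view belongs to the job. Leave any blue or purple look-alike of the lid alone.

How it is judged:
On the way, in this order (a step that is already met when the one before it is completed fails the run):
1. the lid, held by its bar handle, has its cross under the punch's point (within 6 mm) (horizontal distance between cross and punch_tip below 0.006 m and contact force between the fingers and lid_handle above 0.5 N), for 0.2 s.
2. the knob is pushed down so that the point presses on the lid within 6 mm of the cross (horizontal distance between cross and punch_tip below 0.006 m and value of joint plunger above 0.02 m and contact force between plunger and lid above 1 N), for 0.1 s.
At the end, for the whole second after the job is handed in: The lid lies flat and at rest on the worktop with the cross within 6 mm of the spot straight under the punch's point, and the punch is back up (within 4 mm of its top position) (horizontal distance between cross and punch_tip below 0.006 m and value of joint plunger below 0.004 m and height (world z) of lid below 0.004 m and angle between lid's own z axis and vertical below 0.05 rad and linear speed of lid below 0.01 m/s); the robot touches nothing.
It fails at once if the punch touches the lid more than 8 mm off the cross (contact force between plunger and lid above 0.5 N and horizontal distance between cross and punch_tip above 0.008 m).
It fails at once if the lid is lifted more than 20 mm or tipped (height (world z) of lid above 0.02 m or angle between lid's own z axis and vertical above 0.2 rad).
It fails at once if a bystander is moved more than 20 mm (distance of any of spare_lid, bowl, dish, jar, basket, mortar, tin from where it was at the start of the episode above 0.02 m).
It also fails if it takes over 58 s, if anything falls off the work surface, if the arm or the gripper's body presses on something with over 40 N, if the wrist force passes 120 N, or if a joint passes its speed limit or range.

## Robot

A 6-joint arm with a two-finger parallel gripper is mounted at the origin on the work surface. World frame = base frame: x ahead of the robot, y to its left, z up, the work surface at z = 0. Lengths are in m, angles in rad, forces in N, time in s.
With the tool pointing down it reaches from about 0.25 to 0.8 m from the base axis. Payload 3.9 kg.
Tool frame: the origin (TCP) lies at the centre of the arm's flange, where the gripper is bolted on; the fingertips stand 173 mm ahead of it and the grasp point (between the pads) lies 155 mm ahead of it; z points along the fingers, y is the line along which they close (so a half turn about z gives the same grasp; the last joint's range is limited). The gripper opens to 85 mm and grips with 20 to 120 N. Pads are 22 mm wide; open, the fingers measure 114 mm over their backs; the gripper's body (76 mm by 85 mm) begins 54 mm behind the grasp point. The pads swing forward as they close: fully open they stand 13 mm farther back than shut.
Start: joints at [1.231, 0.26, -0.138, 1.173, 0, 1.571], TCP at [0.175, 0.495, 0.405] pointing down, gripper open.
Joint ranges: [-2.78, 2.78], [-0.83, 1.72], [-1.28, 1.37], [-1.9, 2.12], [-1.57, 1.48], [-3.14, 3.14]. Speed limits (rad/s): [2.57, 2.57, 3.14, 3.14, 3.14, 3.14].

## Interface

Orientations are given as a unit quaternion [x, y, z, w].
In Python, from rig import bot, camera, get_calibration gives the robot as it stands. The module is installed in compiled form; this text tells all that it offers.
- The arm moves only by the tool move_arm, never from a script. Its argument "moves" is a list of rows, each a list of 3 entries, a list of its own where there are three numbers: the turn, a rotation vector about the tool's x, y, z in degrees, then the shift along the tool's x, y, z in m, then the gripper command: -1 is fully open, 1 is shut, values between are in proportion. A call has 1 to 12 rows; each row is the pose to reach, as a shift and turn from the pose commanded when the call began, along the tool's axes at that moment; what a row does not reach only later rows make up. A row lasts 1/8 s, in which the tool goes at most 62.5 mm and 10.7 degrees, less where a joint would pass 70% of its speed; a pose out of reach is approached as far as the arm can. A call with a gripper value outside its range is refused whole. The fingers move at their own pace and stop on an object; "grip_force" is the grip in N (left out, the last holds). Time passes only in rows, so rows that repeat a pose let the fingers close. It gives the time, the measured TCP pose, the force, the opening and the grip force at its end, in the units of the state.
- bot.read_state(): the state, without advancing time (a new reading comes with each control period).
- camera(name): name is "scene" or "top" or "wrist"; returns the picture (384x512x3 uint8, blue, green, red); there is no depth.
- get_calibration(name): a dict with "fx", "fy", "cx", "cy" (pixels), "R" (3x3) and "t" (3): a world point X has camera coordinates R X + t. Camera axes: x right, y down, z forward; pixel columns grow to the right and rows downward; lengths in m; the calibration is good to about 2 mm. A picture is of the moment at which its call begins: read the wrist's pose just before it. get_calibration takes no time and is no camera call; for the wrist camera it gives the pose at the moment of the call.
- bot.sign_off(): hands the job in; it is judged then, once.
The state is a dict: "t": time; "joints": joint angles; "dq": joint speeds; "effort": joint torques, N m; "tcp_pos": TCP position; "tool_rot": TCP orientation; "contact_force": force on the tool from outside, world axes, zero at the start; "moment": the same for the moment, N m; "opening": finger opening in m; "gripper_force": force on a finger pad.
Only numpy, scipy, OpenCV 4.12 (cv2) and the standard library are available. Lean on these libraries where they do the work, as an engineer would, in place of code of your own. Each camera call takes 0.05 s, during which the arm holds its last target. There are 200 camera calls.

## Working session

There is one attempt and no reset: what is moved stays moved. The work goes in short steps, Python scripts to look and compute and a tool call to move; the robot and the scene stay as the last step left them, time stands still between calls to the robot, and variables do not carry over. Pictures are saved under pics/ and viewed, at most 10 in all, crops included, and the job is handed in when it is done.

Besides the shell and the picture viewer there is one more tool, called after "Call:" by a JSON object that holds its "fn" and its "kwargs". move_arm: Moves the arm, as the interface text tells. Its arguments: {"type":"object","properties":{"moves":{"type":"array","items":{"type":"array"}},"grip_force":{"type":"number"}},"required":["moves"]}

```bash
mkdir -p pics; python3 - <<'E'
from rig import bot,camera,get_calibration
import cv2,numpy as np
s=bot.read_state();print(s)
for n in("scene","top"):
    im=camera(n);cv2.imwrite(f"pics/{n}0.png",im)
    c=get_calibration(n);print(n,c)
a=cv2.imread("pics/scene0.png");b=cv2.imread("pics/top0.png")
E
```

```text
{'t': 0.0, 'joints': array([ 1.23097822e+00,  2.60666613e-01, -1.39382731e-01,  1.17272539e+00,
        4.31262885e-06,  1.57082907e+00]), 'dq': array([-4.83213357e-04,  7.39797704e-04, -6.41766688e-06,  1.39215952e-03,
        1.13479194e-03, -1.00592093e-03]), 'effort': array([ 4.84304237e-04, -4.05678427e+01,  2.53922153e+01,  1.86671200e-02,
        1.65293791e-04, -8.94424716e-06]), 'tcp_pos': array([0.17487144, 0.49464262, 0.40386855]), 'tool_rot': array([ 1.69108768e-01,  9.85596898e-01, -9.74598879e-04, -1.69376686e-04]), 'contact_force': array([ 0.15517226, -0.67153971,  0.16071906]), 'moment': array([-0.04731334, -0.02493174,  0.01295929]), 'gripper_force': 0.0, 'opening': 0.0852907804686455}
scene {'fx': 363.98430523934843, 'fy': 363.98430523934843, 'cx': 252.60115346687698, 'cy': 194.30868600337936, 'R': array([[ 0.72357726,  0.69023856,  0.00258522],
       [ 0.54651769, -0.57061887, -0.61295392],
       [-0.42160926,  0.44493239, -0.79011443]]), 't': array([-0.44645647, -0.18360708,  1.60625718])}
top {'fx': 374.01898898238, 'fy': 374.01898898238, 'cx': 256.38242723482995, 'cy': 192.25881329645446, 'R': array([[-0.02487168, -0.99968823,  0.0021991 ],
       [-0.99681286,  0.02463323, -0.07587705],
       [ 0.07579923, -0.00407928, -0.99711476]]), 't': array([0.04497967, 0.56081088, 1.28744156])}
```

View pics/scene0.png

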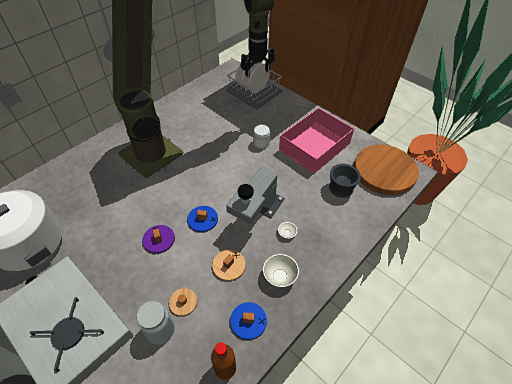

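View pics/top0.png

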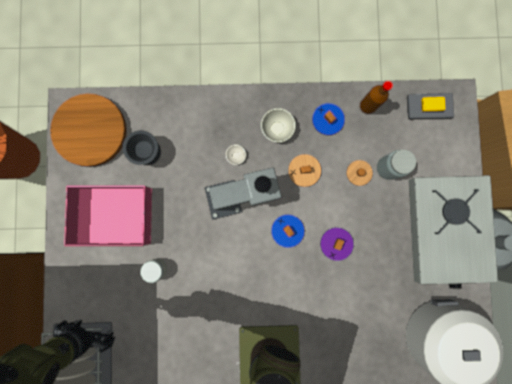

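The scene shows:
- **Wooden lids:** one with a cross at top (305,170) / scene (229,264), and the smaller spare at top (360,173) / scene (182,301).
- **Look-alikes:** blue at top (328,118) and (288,230), purple at (337,243).
- **Punch knob:** top (263,184) / scene (246,191), with the column to its left.

I choose (305,170): plain wood with a bar and a cross. Next I'll check it in a close crop and measure.

```bash
cat > h.py <<'E'
import numpy as np,cv2
from rig import get_calibration
def ray(c,u,v):
    d=c["R"].T@np.array([(u-c["cx"])/c["fx"],(v-c["cy"])/c["fy"],1]);return -c["R"].T@c["t"],d
def plane(c,u,v,z):
    o,d=ray(c,u,v);return o+d*(z-o[2])/d[2]
def proj(c,X):
    p=c["R"]@np.asarray(X,float)+c["t"];return np.array([c["cx"]+c["fx"]*p[0]/p[2],c["cy"]+c["fy"]*p[1]/p[2]])
def tri(l):
    A=0;b=0
    for c,u,v in l:
        o,d=ray(c,u,v);d=d/np.linalg.norm(d);P=np.eye(3)-np.outer(d,d);A=A+P;b=b+P@o
    return np.linalg.solve(A,b)
E
python3 - <<'E'
from h import *
a=cv2.imread("pics/scene0.png");b=cv2.imread("pics/top0.png")
ct,cs=get_calibration("top"),get_calibration("scene")
def blobs(im,roi,f,mn):
    x0,y0,x1,y1=roi;h=cv2.cvtColor(im,cv2.COLOR_BGR2HSV)[y0:y1,x0:x1].astype(int)
    m=f(h).astype(np.uint8)
    for cn in cv2.findContours(m,cv2.RETR_EXTERNAL,cv2.CHAIN_APPROX_NONE)[0]:
        if cv2.contourArea(cn)>mn:
            (cx,cy),r=cv2.minEnclosingCircle(cn);e=cv2.moments(cn);yield np.round([e['m10']/e['m00']+x0,e['m01']/e['m00']+y0,cx+x0,cy+y0,r],1)
wood=lambda h:(h[...,0]<25)&(h[...,1]>90)&(h[...,2]>150)
for n,im,c,roi in(("top",b,ct,(270,140,380,200)),("scene",a,cs,(160,240,255,325))):
    for q in blobs(im,roi,wood,50):print(n,"wood",q,plane(c,q[2],q[3],.012).round(4))
blk=lambda h:(h[...,2]<50)
K=[list(blobs(b,(245,165,285,200),blk,30)),list(blobs(a,(230,178,260,205),blk,30))];print(K)
k=tri([(ct,*K[0][0][2:4]),(cs,*K[1][0][2:4])]);print("knob",k)
for n,(u,v) in dict(spare=(360,173),bowl=(278,126),dish=(235,155),jar=(397,165)).items():print(n,plane(ct,u,v,.03).round(3))
m=np.hstack([cv2.resize(b[130:220,195:325],None,fx=3,fy=3,interpolation=2),cv2.resize(a[170:290,190:310],(390,390),interpolation=2)[:270]])
m=np.hstack([cv2.resize(b[130:220,200:325],(500,360),interpolation=2),cv2.resize(a[170:290,195:295],(300,360),interpolation=2)])
cv2.imwrite("pics/crop1.png",m)
E
```

```text
top wood [359.1 172.5 359.2 172.3  12.9] [ 0.6243 -0.3346  0.012 ]
top wood [305.  169.8 304.3 170.1  16.4] [ 0.6369 -0.1405  0.012 ]
scene wood [182.5 301.3 182.8 301.6  14.4] [ 0.6296 -0.341   0.012 ]
scene wood [228.1 265.1 228.5 264.7  16.5] [ 0.6419 -0.1471  0.012 ]
[[array([262.6, 184. , 262.7, 183.8,   7.9])], [array([245. , 191.5, 245. , 191.7,   7.9])]]
knob [0.57150027 0.01172451 0.21328607]
spare [ 0.62  -0.332  0.03 ]
bowl [ 0.793 -0.051  0.03 ]
dish [0.694 0.103 0.03 ]
jar [ 0.645 -0.463  0.03 ]
```

View pics/crop1.png

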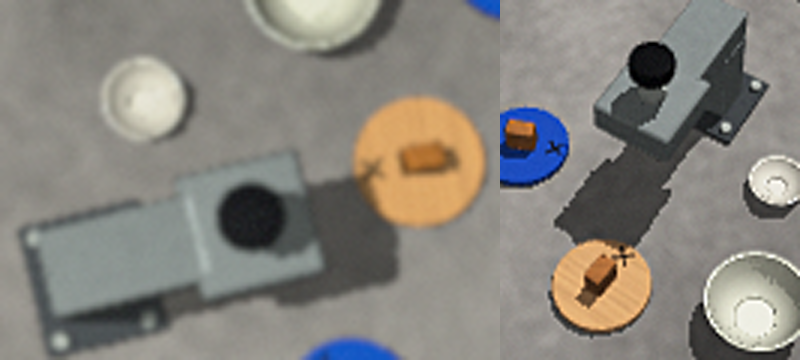

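The crop confirms it: a plain wooden disc with a bar handle, and a dark cross on the punch side at top (293,172). The punch axis runs down-left in the top view. Next I'll work out the axes and the approach pose.

```bash
cat >> h.py <<'E'
from scipy.spatial.transform import Rotation as Rn
def target(g,yaw,lean,back=0.0,turn=None):
    """grasp point g, approach heading yaw(deg), lean(deg); TCP pos and R"""
    a,l=np.radians([yaw,lean]);h=np.array([np.cos(a),np.sin(a),0]);z=np.sin(l)*h-np.cos(l)*np.array([0,0,1.])
    y=np.cross(h,[0,0,1.]);R=np.c_[np.cross(y,z),y,z];return np.asarray(g)-z*(.155+back),R
def delta(s,p,R):
    R0=Rn.from_quat(s["tool_rot"]).as_matrix()
    return Rn.from_matrix(R0.T@R).as_rotvec(degrees=True).round(1),(R0.T@(p-s["tcp_pos"])).round(4)
E
python3 - <<'E'
from h import *
from rig import bot
b=cv2.imread("pics/top0.png");a=cv2.imread("pics/scene0.png");ct,cs=get_calibration("top"),get_calibration("scene")
s=bot.read_state()
x=plane(ct,293,172,.012);xs=plane(cs,195+622/5/1*1-100,170+257/3,.012);print("cross",x,xs)
# head right edge & arm edges in top crop: head corners (295,150),(322,268); left edge (178,180),(207,300)
P=[plane(ct,200+u/4,130+v/4,.167) for u,v in((295,150),(322,268),(178,180),(207,300))]
print(np.round(P,3),np.mean(P,0),[np.degrees(np.arctan2(*(q[1::-1]))) for q in(P[2]-P[0],P[3]-P[1],P[0]-P[1],P[2]-P[3])])
cw=get_calibration("wrist");R0=Rn.from_quat(s["tool_rot"]).as_matrix()
print("cam in tool",R0.T@(-cw["R"].T@cw["t"]-s["tcp_pos"]),R0.T@cw["R"].T@[0,0,1.],cw["fx"])
p,R=target([.639,-.145,.04],101,40,.12);print(p,delta(s,p,R))
p,R=target([.639,-.145,.04],101,0,.2);print(p,delta(s,p,R))
E
```

```text
cross [ 0.63114054 -0.1003194   0.012     ] [ 0.59357496 -0.14489933  0.012     ]
[[ 0.627 -0.025  0.167]
 [ 0.534 -0.043  0.167]
 [ 0.606  0.067  0.167]
 [ 0.511  0.047  0.167]] [0.56948378 0.01175141 0.167     ] [np.float64(103.06879601634967), np.float64(104.13816472414801), np.float64(11.174482514945693), np.float64(12.207731862481602)]
cam in tool [ 0.08457994 -0.00090684  0.03174004] [-0.32613115  0.00133974  0.94532358] 272.7635225347399
[ 0.67272866 -0.31851889  0.25066222] (array([-20.8,  36.3,  57. ]), array([-0.7404, -0.6006,  0.1543]))
[ 0.639 -0.145  0.395] (array([-0.1,  0.1, 59.5]), array([-0.6508, -0.4484,  0.0097]))
```

Call:
{"fn": "move_arm", "kwargs": {"moves": [[[0,0,-10],[-0.03,-0.02,-0.05],-1],[[0,0,-20],[-0.08,-0.055,-0.05],-1],[[0,0,-30],[-0.13,-0.09,-0.05],-1],[[0,0,-40],[-0.18,-0.124,-0.05],-1],[[0,0,-50],[-0.23,-0.158,-0.05],-1],[[0,0,-60],[-0.28,-0.193,-0.05],-1],[[0,0,-60],[-0.28,-0.193,-0.05],-1]]}}

```text
t: 0.98
tcp_pos: [0.3754, 0.2177, 0.4544]
tool_rot: [-0.347, 0.938, -0.0, -0.0]
contact_force: [-0.0, 1.3, -0.4]
opening: 0.0855
gripper_force: 0.0
```

```bash
python3 - <<'E'
from h import *
from rig import bot
s=bot.read_state();print(s["joints"].round(3),s["tcp_pos"])
for yaw,lean,back in((101,0,.22),(101,40,.1)):
    p,R=target([.639,-.145,.04],yaw,lean,back);R=R@np.diag([-1,-1,1]);print(p,delta(s,p,R))
E
```

```text
[ 0.526  0.085 -0.227  1.259 -0.    -0.182] [0.37542793 0.21771464 0.45440999]
[ 0.639 -0.145  0.415] (array([  0. ,  -0. , -60.4]), array([ 0.0356, -0.4469,  0.0395]))
[ 0.67027566 -0.30589934  0.23534133] (array([-21.1, -36.2, -57.9]), array([ 0.1164, -0.5895,  0.2193]))
```

Call:
{"fn": "move_arm", "kwargs": {"moves": [[[0,0,-10],[0.003,-0.05,0],-1],[[0,0,-20],[0.009,-0.11,0],-1],[[0,0,-30],[0.015,-0.17,0],-1],[[0,0,-40],[0.02,-0.23,0],-1],[[0,0,-50],[0.025,-0.29,0.0],-1],[[0,0,-60],[0.03,-0.35,0.01],-1],[[0,0,-60],[0.036,-0.4,0.03],-1],[[0,0,-60],[0.036,-0.447,0.04],-1],[[0,0,-60],[0.036,-0.447,0.04],-1],[[0,0,-60],[0.036,-0.447,0.04],-1]]}}

```text
t: 2.22
tcp_pos: [0.6374, -0.1434, 0.414]
tool_rot: [0.769, -0.639, -0.001, 0.0]
contact_force: [0.3, 1.4, -0.2]
opening: 0.0853
gripper_force: 0.0
```

```bash
python3 - <<'E'
from h import *
from rig import bot,camera
import pickle
s=bot.read_state();c=get_calibration("wrist");im=camera("wrist");print(s["joints"].round(3),s["tcp_pos"])
cv2.imwrite("pics/w1.png",im);pickle.dump((s,c),open("w1.pkl","wb"))
E
```

```text
[-0.221  0.486  0.234  1.32   0.    -1.976] [ 0.63744556 -0.1433618   0.41396315]
```

View pics/w1.png

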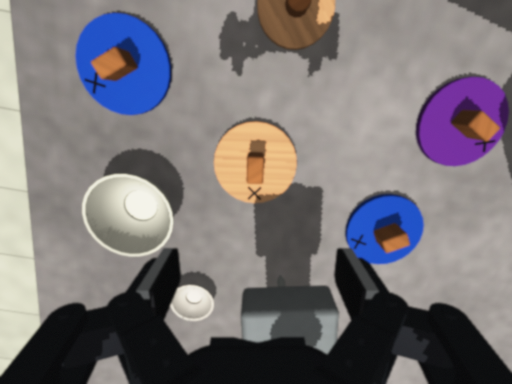

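The wrist view shows the work lid at (255,161), its bar at (256,167) and the cross at (254,194). The head's edge is at the bottom (242–337, ~290–340).

```bash
python3 - <<'E'
from h import *
from rig import bot
import pickle
s,c=pickle.load(open("w1.pkl","rb"));im=cv2.imread("pics/w1.png");h=cv2.cvtColor(im,cv2.COLOR_BGR2HSV).astype(int)
roi=np.zeros(h.shape[:2],bool);roi[110:215,200:312]=1
m=((h[...,0]<25)&(h[...,1]>80)&(h[...,2]>140)&roi).astype(np.uint8)
cn=max(cv2.findContours(m,0,1)[0],key=cv2.contourArea)
hull=cv2.convexHull(cn)[:,0].astype(float)
W=np.array([plane(c,u,v,.012)[:2] for u,v in hull]).astype(np.float32)
ce,r=cv2.minEnclosingCircle(W);print("lid",ce,r)
g=(h[182:207,240:270,2]<90);v,u=np.nonzero(g);u=u+240;v=v+182;uu,vv=(u.min()+u.max())/2,(v.min()+v.max())/2
print("cross px",u.mean(),v.mean(),uu,vv,len(u));x=plane(c,uu,vv,.012);print(x,np.hypot(*(x[:2]-ce)),np.degrees(np.arctan2(x[1]-ce[1],x[0]-ce[0])))
# handle top
t=((h[...,0]<20)&(h[...,1]>130)&(h[...,2]>90)&roi);t[:150]=0;t[185:]=0
cv2.imwrite("pics/w1c.png",np.hstack([cv2.resize(im[110:215,200:312],None,fx=3.4,fy=3.4,interpolation=2),cv2.resize(im[270:350,225:350],(380,357),interpolation=2)]))
E
```

```text
lid (0.6390962600708008, -0.1426890343427658) 0.05820663645863533
cross px 262.10526315789474 203.21052631578948 261.5 199.5 76
[ 0.62031008 -0.09260695  0.012     ] 0.05348958988747985 110.56146076280157
```

View pics/w1c.png

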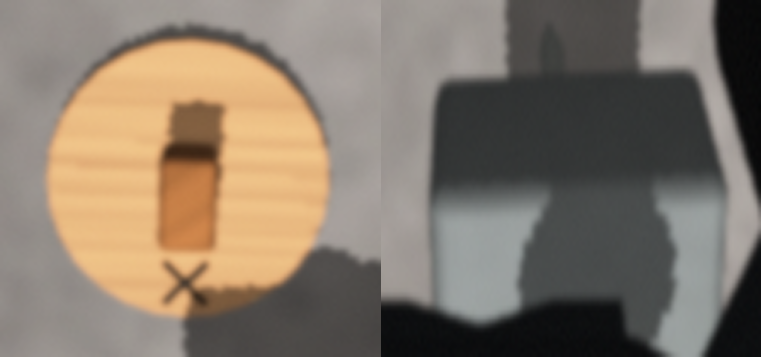

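```bash
python3 - <<'E'
from h import *
from rig import bot
import pickle
s,c=pickle.load(open("w1.pkl","rb"))
ce=np.array([.6391,-.1427]);x=plane(c,254.4,193.2,.012)[:2];d=x-ce;print(x,np.hypot(*d),"lid yaw",np.degrees(np.arctan2(d[1],d[0])))
a=plane(c,244.0,287.5,.122);b=plane(c,328.0,285.7,.122);e=b-a;print(a,b,np.hypot(*e[:2]))
n=np.array([e[1],-e[0]])/np.hypot(*e[:2]);n*=np.sign(n[1]);print("punch yaw",np.degrees(np.arctan2(n[1],n[0])),"tip",((a+b)/2)[:2]+.05*n)
# handle ends top (z=.048): near end mid (186,250), far end mid(190,153)
for q in((186,249),(190,153)):print(plane(c,200+q[0]/3.4,110+q[1]/3.4,.048))
s=bot.read_state()
for back in(.1,0):
    yaw=99;hd=np.array([np.cos(np.radians(yaw)),np.sin(np.radians(yaw))])
    p,R=target([*(ce-.004*hd),.039],yaw,42,back);R=R@np.diag([-1,-1,1]);print(p,delta(s,p,R))
E
```

```text
[ 0.63214237 -0.10024063] 0.043025652125065206 lid yaw 99.30609928148671
[ 0.62936933 -0.02304241  0.122     ] [ 0.53519286 -0.04287288  0.122     ] 0.09624164652427591
punch yaw 101.8908942418511 tip [0.57197866 0.01596944]
[ 0.63611076 -0.12591066  0.048     ]
[ 0.64120593 -0.16205687  0.048     ]
[ 0.66641789 -0.31517834  0.22850193] (array([  0.6, -42. ,   1.5]), array([0.175 , 0.0028, 0.1861]))
[ 0.65595038 -0.24908909  0.15418745] (array([  0.6, -42. ,   1.5]), array([0.1082, 0.0009, 0.2605]))
```

Call:
{"fn": "move_arm", "kwargs": {"moves": [[[0,-10,0],[0.04,0.0005,0.02],-1],[[0.2,-20,0.5],[0.09,0.001,0.05],-1],[[0.4,-30,1],[0.13,0.002,0.1],-1],[[0.6,-40,1.5],[0.165,0.003,0.15],-1],[[0.6,-42,1.5],[0.175,0.003,0.186],-1],[[0.6,-42,1.5],[0.175,0.003,0.186],-1],[[0.6,-42,1.5],[0.175,0.003,0.186],-1]]}}

```text
t: 3.15
tcp_pos: [0.6674, -0.3145, 0.232]
tool_rot: [0.711, -0.606, -0.271, -0.233]
contact_force: [1.5, 0.3, 1.1]
opening: 0.0853
gripper_force: 0.0
```

```bash
python3 - <<'E'
from h import *
from rig import bot,camera
import pickle
s=bot.read_state();c=get_calibration("wrist");im=camera("wrist");print(s["joints"].round(3),s["tcp_pos"])
cv2.imwrite("pics/w2.png",im);pickle.dump((s,c),open("w2.pkl","wb"))
hd=np.array([np.cos(np.radians(99)),np.sin(np.radians(99))])
p,R=target([*(np.array([.639,-.1435])-.004*hd),.039],99,42,0);R=R@np.diag([-1,-1,1]);print(p,delta(s,p,R))
for X in([.6391,-.1427,.012],[.6326,-.101,.012],[.6387,-.144,.048],[.571,.0125,.037]):print(proj(c,X).round(0))
E
```

```text
[-0.543  0.994  0.628  1.727  0.538 -2.419] [ 0.66742335 -0.31451339  0.23197769]
[ 0.65585038 -0.24988909  0.15418745] (array([-0.1, -0.1,  0.1]), array([0.0031, 0.0015, 0.1017]))
[258. 175.]
[258. 197.]
[259. 209.]
[288. 253.]
```

View pics/w2.png

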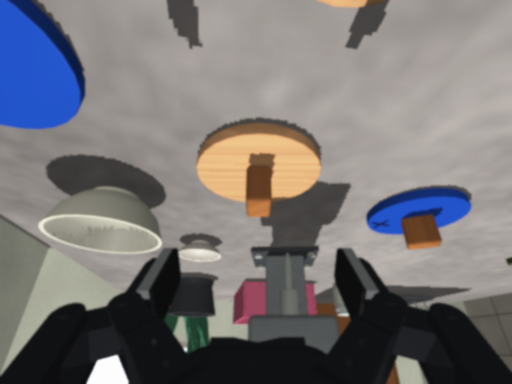

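Call:
{"fn": "move_arm", "kwargs": {"moves": [[[0,0,0],[0,0.0005,0.03],-1],[[0,0,0],[0.0,0.001,0.06],-1],[[0,0,0],[0.001,0.001,0.085],-1],[[0,0,0],[0.001,0.001,0.1],-1],[[0,0,0],[0.001,0.001,0.1],-1],[[0,0,0],[0.001,0.001,0.1],-1]]}}

```text
t: 3.95
tcp_pos: [0.6564, -0.2506, 0.1568]
tool_rot: [0.711, -0.606, -0.27, -0.233]
contact_force: [-0.4, -0.7, 0.3]
opening: 0.0858
gripper_force: 0.0
```

```bash
python3 - <<'E'
from h import *
from rig import bot,camera
s=bot.read_state();print(s["joints"].round(3),s["tcp_pos"],s["contact_force"])
R=Rn.from_quat(s["tool_rot"]).as_matrix();print("grasp",s["tcp_pos"]+.155*R[:,2],R[:,2],R[:,1])
E
```

```text
[-0.478  0.953  0.337  1.441  0.569 -2.352] [ 0.65639664 -0.25064943  0.15677002] [-0.40254134 -0.6901801   0.27946635]
grasp [ 0.64066632 -0.14843974  0.04131121] [-0.10148594  0.65941733 -0.74489555] [-0.98767718 -0.15645533 -0.00393882]
```

Call:
{"fn": "move_arm", "kwargs": {"moves": [[[0,0,0],[0,0,0],0],[[0,0,0],[0,0,0],0.5],[[0,0,0],[0,0,0],1],[[0,0,0],[0,0,0],1],[[0,0,0],[0,0,0],1],[[0,0,0],[0,0,0],1],[[0,0,0],[0,0,0],1],[[0,0,0],[0,0,0],1]], "grip_force": 40}}

```text
t: 4.95
tcp_pos: [0.6556, -0.2509, 0.1537]
tool_rot: [0.71, -0.607, -0.272, -0.233]
contact_force: [0.3, -1.9, 0.8]
opening: 0.0217
gripper_force: 40.7
```

```bash
python3 - <<'E'
from h import *
from rig import bot,camera
import pickle
s=bot.read_state();R=Rn.from_quat(s["tool_rot"]).as_matrix();print("grasp",s["tcp_pos"]+.155*R[:,2],R[:,2],s["contact_force"],s["opening"],s["gripper_force"])
im=camera("top");cv2.imwrite("pics/top1.png",im);c=get_calibration("top")
h=cv2.cvtColor(im,cv2.COLOR_BGR2HSV).astype(int);m=np.zeros(h.shape[:2],np.uint8);m[150:190,285:325]=((h[...,0]<25)&(h[...,1]>90)&(h[...,2]>150))[150:190,285:325]
v,u=np.nonzero(m);print(u.min(),u.max(),v.min(),v.max())
# move: lid heading 98.7, target heading 102 ; rotate about lid centre
def mv(tip,yawf,yaw0=98.7,ce=np.array([.639,-.1435])):
    a=np.radians(yawf);cf=np.array(tip)-.042*np.array([np.cos(a),np.sin(a)])
    Q=Rn.from_euler('z',yawf-yaw0,degrees=True).as_matrix();p=s["tcp_pos"].copy();d=np.r_[p[:2]-ce,0]
    p2=np.r_[cf,0]+Q@d;p2[2]=p[2];return cf,p2,delta(s,p2,Q@R)
for f in(98.7,102):print(mv((.571,.0125),f))
E
```

```text
grasp [ 0.63953921 -0.14850788  0.03852884] [-0.10361236  0.66088614 -0.74329939] [ 0.34106013 -1.91112856  0.83544906] 0.021662766750583776 40.71441829204559
288 318 155 186
(array([ 0.57735295, -0.02901674]), array([ 0.59395208, -0.13646197,  0.15374025]), (array([0., 0., 0.]), array([-0.0912,  0.0431,  0.082 ])))
(array([ 0.57973229, -0.0285822 ]), array([ 0.60248887, -0.13489375,  0.15374025]), (array([-2.2, -0. , -2.5]), array([-0.0914,  0.0344,  0.0822])))
```

Call:
{"fn": "move_arm", "kwargs": {"moves": [[[-0.2,0,-0.2],[-0.009,0.0034,0.0082],1],[[-0.4,0,-0.5],[-0.018,0.0069,0.0164],1],[[-0.7,0,-0.8],[-0.027,0.0103,0.0247],1],[[-0.9,0,-1.0],[-0.0366,0.0138,0.0329],1],[[-1.1,0,-1.2],[-0.0457,0.0172,0.0411],1],[[-1.1,0,-1.2],[-0.0457,0.0172,0.0411],1]]}}

```text
t: 5.75
tcp_pos: [0.6281, -0.1912, 0.1536]
tool_rot: [0.718, -0.596, -0.277, -0.229]
contact_force: [-1.0, 1.8, 0.4]
opening: 0.021
gripper_force: 40.4
```

```bash
cat >> h.py <<'E'
def go(s,tip,yawf=102.,off=None):
    # lid centre assumed fixed in tool: from grasp record
    R=Rn.from_quat(s["tool_rot"]).as_matrix();T0=np.array([.6556,-.2509,.1537]);R0=Rn.from_quat([.71,-.607,-.272,-.233]).as_matrix()
    ce=s["tcp_pos"]+R@R0.T@(np.array([.639,-.1435,.012])-T0)
    x0=R@R0.T@np.r_[np.cos(np.radians(98.7)),np.sin(np.radians(98.7)),0];yaw=np.degrees(np.arctan2(x0[1],x0[0]))
    a=np.radians(yawf);cf=np.r_[np.array(tip)-.042*np.array([np.cos(a),np.sin(a)]),0]
    Q=Rn.from_euler('z',yawf-yaw,degrees=True).as_matrix();p2=cf+Q@(s["tcp_pos"]-np.r_[ce[:2],0])
    return ce,yaw,ce+.042*x0,p2,delta(s,p2,Q@R)
E
python3 - <<'E'
from h import *
from rig import bot
print(go(bot.read_state(),(.571,.0125)))
E
```

```text
(array([ 0.60783147, -0.08398587,  0.01221127]), np.float64(100.43789026805604), array([ 0.60022238, -0.04268105,  0.01232649]), array([ 0.60291608, -0.13515437,  0.15361175]), (array([-1. ,  0. , -1.2]), array([-0.0443,  0.0144,  0.04  ])))
```

Call:
{"fn": "move_arm", "kwargs": {"moves": [[[-0.2,0,-0.2],[-0.009,0.003,0.008],1],[[-0.4,0,-0.5],[-0.018,0.006,0.016],1],[[-0.6,0,-0.7],[-0.027,0.009,0.024],1],[[-0.8,0,-1.0],[-0.036,0.012,0.032],1],[[-1.0,0,-1.2],[-0.044,0.0145,0.04],1],[[-1.0,0,-1.2],[-0.044,0.0145,0.04],1],[[-1.0,0,-1.2],[-0.044,0.0145,0.04],1]]}}

```text
t: 6.62
tcp_pos: [0.6035, -0.1366, 0.1536]
tool_rot: [0.726, -0.586, -0.279, -0.226]
contact_force: [-1.4, 2.2, 0.8]
opening: 0.0214
gripper_force: 40.4
```

```bash
python3 - <<'E'
from h import *
from rig import bot,camera
s=bot.read_state();print(s["contact_force"],go(s,(.571,.0125)))
a=camera("scene");b=camera("top");w=camera("wrist")
cv2.imwrite("pics/cmp.png",np.vstack([np.hstack([cv2.resize(a[160:280,180:300],(400,300),interpolation=2),cv2.resize(b[130:220,220:340],(400,300),interpolation=2)]),np.hstack([cv2.resize(w,(400,300))]*2)]))
cv2.imwrite("pics/w3.png",w);cv2.imwrite("pics/s3.png",a);cv2.imwrite("pics/t3.png",b)
E
```

```text
[-1.38248122  2.23817432  0.84603619] (array([ 0.58085036, -0.02998196,  0.01211225]), np.float64(101.91813465401403), array([0.57217679, 0.01111259, 0.0121962 ]), array([ 0.60257784, -0.13511862,  0.15359469]), (array([-0.1, -0. , -0.1]), array([-0.0012,  0.0006,  0.0011])))
```

View pics/cmp.png

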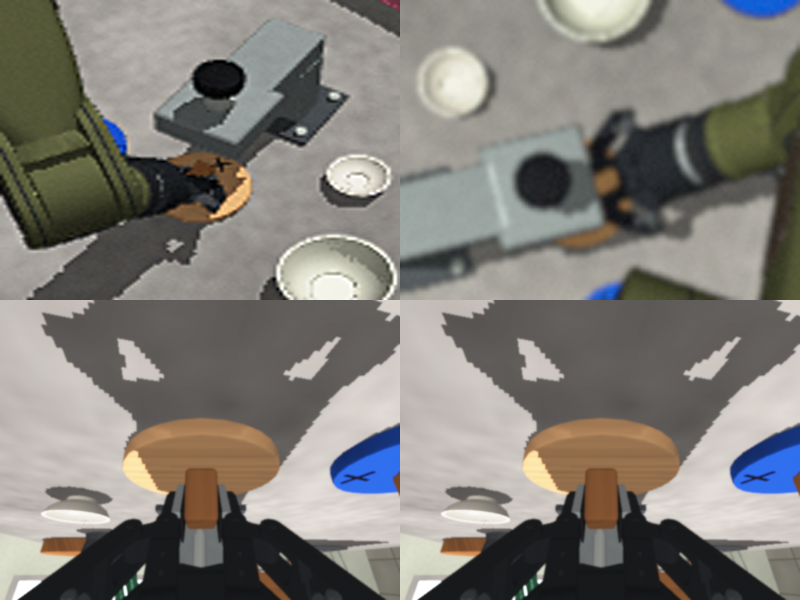

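Scene view: the cross is visible beside the head at about px (246.6,225.6), and the knob is at (245,191). The handle is still gripped.

```bash
python3 - <<'E'
from h import *
a=cv2.imread("pics/s3.png");b=cv2.imread("pics/t3.png");cs,ct=get_calibration("scene"),get_calibration("top")
g=cv2.cvtColor(a,6);print(g[220:231,238:256])
x=plane(cs,246.6,225.6,.012);print("cross",x)
for im,c,(x0,y0,x1,y1) in((a,cs,(235,180,258,204)),(b,ct,(250,172,275,196))):
    m=(cv2.cvtColor(im,6)[y0:y1,x0:x1]<45).astype(np.uint8);cn=max(cv2.findContours(m,0,1)[0],key=cv2.contourArea)
    (u,v),r=cv2.minEnclosingCircle(cn);print(u+x0,v+y0,r,cv2.boundingRect(cn),plane(c,u+x0,v+y0,.218))
    q=[.5715,.012]
    ang=np.linspace(0,6.28,60);P=np.array([proj(c,[q[0]+.026*np.cos(t),q[1]+.026*np.sin(t),z]) for t in ang for z in(.205,.231)],np.float32)
    print(" model circle",cv2.minEnclosingCircle(P),P.min(0),P.max(0),np.array([x0,y0])+cv2.boundingRect(cn)[:2])
E
```

```text
[[ 74  72  78  77  64  70  57  59  60  62  61  59  61  63  55  65  75  69]
 [ 86  86  86  88  85  82  71  69  60  58  59  61  64  54  62  69  71  68]
 [ 88  89  88  91  93  95  92  75  72  72  58  58  61  53  66  72  69  62]
 [ 92  88  87  92  87  91  74  33  95  76  64  71  59  62  68  66  63  86]
 [ 96  59  71  89  87  90  95  10  88  86  89  94  84  71  69  66  79 161]
 [ 76  62  64  63  74  89  66  21  10  31  29  67  94  81  70  53 162 158]
 [ 67  62  62  61  67  41  46  40  12  95  95  93  92  88 105  65 155 153]
 [ 61  64  62  65  58  62  72 108  20  91  88  86  84  79 209 154 156 150]
 [ 68  61  60  65  65  50  66 100  37  92  93  92  79 104 197 187 161 153]
 [ 58  68  64  68  64  40  71  96  96  96  94  91  81 210 197 193 182 157]
 [ 13  46  26  59  41  48  66  88  93  93  90  90  85 200 198 183 195 156]]
cross [0.57513523 0.01138503 0.012     ]
245.08241748809814 191.5219783782959 7.7626566886901855 (3, 4, 15, 16) [0.57330368 0.00919934 0.218     ]
 model circle ((245.2794952392578, 190.7403106689453), 8.832589149475098) [237.26471 182.1399 ] [253.19688 199.4185 ] [238 184]
262.72222232818604 183.8333330154419 7.505242347717285 (6, 5, 15, 15) [0.57147597 0.01237778 0.218     ]
 model circle ((262.8636779785156, 183.7327117919922), 9.131926536560059) [254.10841 174.60925] [271.7714  192.85309] [256 177]
```

The estimates agree to about 2 mm, so I'm letting go and backing off to check the point and cross directly.

Call:
{"fn": "move_arm", "kwargs": {"moves": [[[0,0,0],[0,0,0],1],[[0,0,0],[0,0,0],1],[[0,0,0],[0,0,0],0.3],[[0,0,0],[0,0,0],0],[[0,0,0],[0,0,0],0],[[0,0,0],[0,0,-0.02],0],[[0,0,0],[0,0,-0.06],0],[[0,0,0],[0,0,-0.1],0],[[0,0,0],[0,0.03,-0.1],0],[[0,0,0],[0,0.06,-0.1],0],[[0,0,0],[0,0.06,-0.1],0],[[0,0,0],[0,0.06,-0.1],0]]}}

```text
t: 8.28
tcp_pos: [0.5596, -0.2152, 0.2278]
tool_rot: [0.726, -0.586, -0.278, -0.226]
contact_force: [0.2, 0.4, 0.0]
opening: 0.0425
gripper_force: 0.0
```

```bash
python3 - <<'E'
from h import *
from rig import bot,camera
import pickle
s=bot.read_state();c=get_calibration("wrist");im=camera("wrist");print(s["joints"].round(3),s["tcp_pos"])
cv2.imwrite("pics/w4.png",im);pickle.dump((s,c),open("w4.pkl","wb"))
for X in([.572,.011,.012],[.5715,.012,.037],[.581,-.03,.048]):print(proj(c,X).round(1))
u,v=map(int,proj(c,[.572,.011,.025]));x0,y0=max(0,u-64),max(0,v-48);print(x0,y0)
cv2.imwrite("pics/w4c.png",cv2.resize(im[y0:y0+96,x0:x0+128],(800,600),interpolation=2))
E
```

```text
[-0.493  0.738  0.055  1.414  0.536 -2.424] [ 0.55956456 -0.2152005   0.22780121]
[201.7 200.5]
[199.8 222.3]
[188.9 214.7]
136 163
```

View pics/w4c.png

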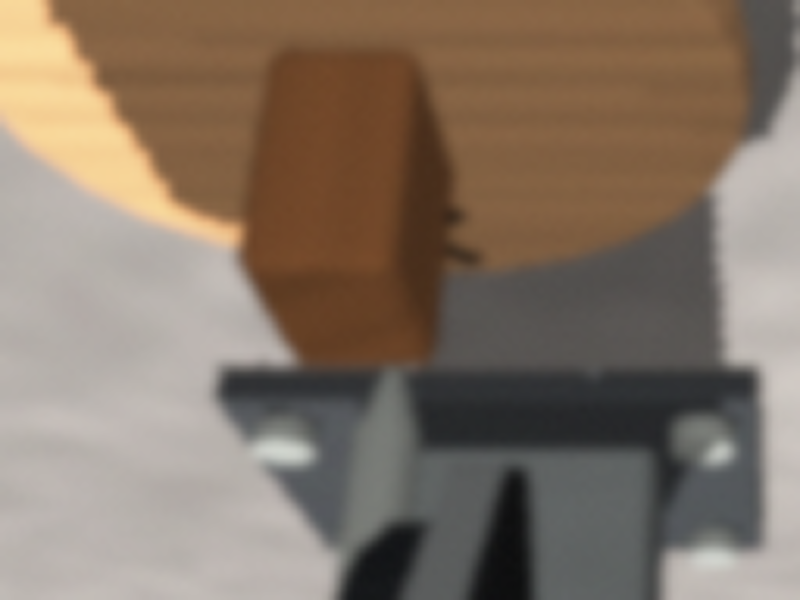

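The point appears at px (199.2,221.4), against a predicted (199.8,222.3). The visible cross arms fit a centre within about 1 mm of the prediction, so the lid is placed and I'll move on to the knob.

```bash
python3 - <<'E'
from h import *
from rig import bot
s=bot.read_state();R0=Rn.from_quat(s["tool_rot"]).as_matrix();print("up .22:",(R0.T@[0,0,.22]).round(4))
p,R=target([.5715,.012,.275],102,0);R=R@np.diag([-1,-1,1]);p[2]=.45;print(p,delta(s,p,R))
E
```

```text
up .22: [-0.1471 -0.0005 -0.1636]
[0.5715 0.012  0.45  ] (array([-0.1, 42. ,  0.2]), array([-0.3117, -0.0597, -0.0184]))
```

Call:
{"fn": "move_arm", "kwargs": {"moves": [[[0,0,0],[-0.035,0,-0.04],0.5],[[0,0,0],[-0.075,0,-0.085],1],[[0,0,0],[-0.115,0,-0.125],1],[[0,0,0],[-0.147,0,-0.164],1],[[0,10,0],[-0.157,-0.01,-0.155],1],[[0,20,0],[-0.18,-0.02,-0.135],1],[[0,30,0],[-0.21,-0.03,-0.11],1],[[0,40,0],[-0.24,-0.04,-0.08],1],[[0,42,0.2],[-0.28,-0.05,-0.046],1],[[0,42,0.2],[-0.312,-0.06,-0.0184],1],[[0,42,0.2],[-0.312,-0.06,-0.0184],1],[[0,42,0.2],[-0.312,-0.06,-0.0184],1]]}}

```text
t: 9.82
tcp_pos: [0.5717, 0.0125, 0.4502]
tool_rot: [0.777, -0.629, 0.0, 0.0]
contact_force: [-0.3, -0.4, 0.3]
opening: -0.0001
gripper_force: 0.0
```

```bash
python3 - <<'E'
from h import *
from rig import bot
s=bot.read_state();print(s["joints"].round(2),s["tcp_pos"],s["contact_force"],s["opening"])
p,R=target([.5715,.012,.275],102,0);R=R@np.diag([-1,-1,1]);p[2]=.408;print(p,delta(s,p,R))
E
```

```text
[ 0.02  0.33  0.08  1.32 -0.   -1.76] [0.57172172 0.0125017  0.45022017] [-0.32799158 -0.37472591  0.3370469 ] -0.00011360685804149572
[0.5715 0.012  0.408 ] (array([-0., -0.,  0.]), array([0.0004, 0.0003, 0.0422]))
```

Well centred; lowering onto the knob.

Call:
{"fn": "move_arm", "kwargs": {"moves": [[[0,0,0],[0,0,0.03],1],[[0,0,0],[0,0,0.042],1],[[0,0,0],[0,0,0.048],1],[[0,0,0],[0,0,0.054],1],[[0,0,0],[0,0,0.06],1],[[0,0,0],[0,0,0.064],1],[[0,0,0],[0,0,0.067],1],[[0,0,0],[0,0,0.067],1]]}}

```text
t: 10.82
tcp_pos: [0.5714, 0.0117, 0.3837]
tool_rot: [0.777, -0.63, 0.001, 0.0]
contact_force: [-3.3, -2.8, 6.3]
opening: -0.0002
gripper_force: 2.8
```

Call:
{"fn": "move_arm", "kwargs": {"moves": [[[0,0,0],[0,0,0.002],1],[[0,0,0],[0,0,0.004],1],[[0,0,0],[0,0,0.005],1],[[0,0,0],[0,0,0.005],1]]}}

```text
t: 11.32
tcp_pos: [0.5713, 0.0118, 0.3793]
tool_rot: [0.777, -0.63, 0.001, 0.0]
contact_force: [-3.0, -3.4, 7.3]
opening: -0.0003
gripper_force: 3.9
```

Call:
{"fn": "move_arm", "kwargs": {"moves": [[[0,0,0],[0,0,0.001],1],[[0,0,0],[0,0,0.002],1],[[0,0,0],[0,0,0.002],1]]}}

```text
t: 11.7
tcp_pos: [0.5712, 0.0118, 0.3787]
tool_rot: [0.777, -0.63, 0.001, -0.0]
contact_force: [-5.9, -3.7, 14.6]
opening: 0.0001
gripper_force: 7.3
```

The force jumped to 14.6 N, so the point is pressing the lid. I'll hold briefly and then lift off.

Call:
{"fn": "move_arm", "kwargs": {"moves": [[[0,0,0],[0,0,0.001],1],[[0,0,0],[0,0,0.001],1],[[0,0,0],[0,0,-0.008],1],[[0,0,0],[0,0,-0.02],1],[[0,0,0],[0,0,-0.04],1],[[0,0,0],[0,0,-0.09],1],[[0,0,0],[0,0,-0.12],1],[[0,0,0],[0,0,-0.12],1],[[0,0,0],[0,0,-0.12],1]]}}

```text
t: 12.82
tcp_pos: [0.5716, 0.0124, 0.4952]
tool_rot: [0.777, -0.629, -0.001, 0.0]
contact_force: [0.4, 0.3, -0.4]
opening: -0.0001
gripper_force: 0.0
```

```bash
python3 - <<'E'
from h import *
from rig import bot,camera
s=bot.read_state();print(s["tcp_pos"],s["contact_force"])
a=camera("scene");b=camera("top");a0=cv2.imread("pics/s3.png")
cv2.imwrite("pics/fin.png",np.vstack([np.hstack([cv2.resize(a[160:280,180:300],(400,300),interpolation=2),cv2.resize(a0[160:280,180:300],(400,300),interpolation=2)])]))
E
```

```text
[0.57155943 0.01242252 0.49519844] [ 0.44582912  0.32857625 -0.43398297]
```

View pics/fin.png

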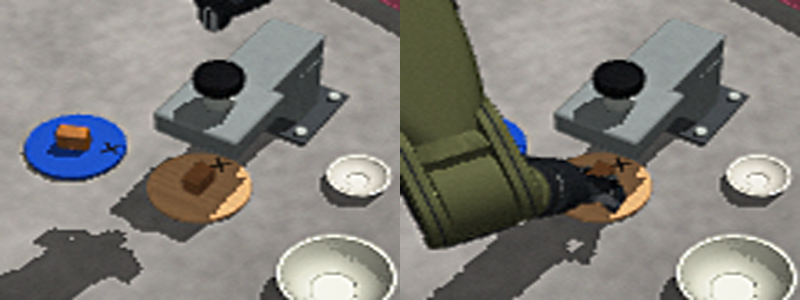

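The final view shows the lid flat with the cross at the same spot as before, the knob back up and the gripper clear.

```bash
python3 -c "
from rig import bot
print(bot.sign_off())"
```

```text
the job is handed in; nothing more can be done
None
```

I slid the lid so its cross is under the point, pressed the punch onto it (14.6 N at the wrist) and let it spring back up, then handed in at about 13 s; the hand-in returned no verdict, but my measurements put the cross within about 2 mm of the point.

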